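# Hang the masking tape on the turning tape tree

### The arm

A 6-joint arm with a two-finger parallel gripper is mounted at the origin on a cart in front of the work surface, level with it; the furniture and walls round the work are solid. World frame = base frame: x ahead of the robot, y to its left, z up, the work surface at z = 0. Lengths are in m, angles in rad, forces in N, time in s.
With the tool pointing down it reaches from about 0.275 to 1 m from the base axis. Payload 8.4 kg.
Tool frame: the origin (TCP) lies at the very end of the fingers, on their centre line; the grasp point (between the pads) lies 19 mm behind it; z points along the fingers, y is the line along which they close (so a half turn about z gives the same grasp; the last joint's range is limited). The gripper opens to 85 mm and grips with 20 to 120 N. Pads are 22 mm wide; open, the fingers measure 114 mm over their backs; the gripper's body (76 mm by 85 mm) begins 54 mm behind the grasp point. The pads swing forward as they close: fully open they stand 13 mm farther back than shut.
Start: joints at [1.253, 0.353, 1.633, -0, 1.155, -0.002], TCP at [0.194, 0.594, 0.231] pointing down, gripper open.
Joint ranges: [-2.63, 2.63], [-0.92, 2.1], [0.06, 2.66], [-1.3, 4.44], [0, 2.69], [-3.02, 3.02]. Speed limits (rad/s): [2.22, 2.22, 2.79, 3.14, 3.14, 3.14].

### API

Orientations are given as a unit quaternion [x, y, z, w].
In Python, from plant import r gives the robot as it stands.
- The arm moves only by the tool move_arm, never from a script. Its argument "targets" is a list that holds one entry, the list of rows, each a list of 7 numbers: the turn, a rotation vector about the tool's x, y, z in degrees, then the shift along the tool's x, y, z in cm, then the opening, from -1 (shut) to 1 (fully open). A call has 1 to 8 rows; each row shifts and turns the commanded pose from where the row before left it, along the tool's axes as they then stand; what a row does not reach is not made up. A row lasts 1/10 s, in which the tool goes at most 50 mm and 8.59 degrees, less where a joint would pass 70% of its speed; a pose out of reach is approached as far as the arm can. A call with a gripper value outside its range is refused whole. The fingers move at their own pace and stop on an object; "squeeze" is the grip in N (left out, the last holds). Time passes only in rows, so rows that do not move let the fingers close. It gives the time, the measured TCP pose, the force, the opening and the grip force at its end, in the units of the state.
- r.sense(): the state, without advancing time (a new reading comes with each control period).
- r.get_image(name): name is "scene" or "side" or "wrist"; returns a dict with "image" (480x640x3 uint8, blue, green, red), "range_z" (480x640 float32, m along the optical axis (not along the pixel's ray), 0 where there is no reading), "fovy" (degrees; the focal length in pixels is half the picture's height over the tangent of half this angle, whatever the lens; pixels are square), "cx", "cy" (the principal point, pixels), "cam_to_world" (4x4, takes a point from camera to world coordinates); the wrist camera has in their place "mount" (4x4, takes a point from camera to tool coordinates, whose origin is the TCP and whose axes are the flange's). Camera axes: x right, y up, looking along -z (the intrinsics and any distortion apply to the point x, -y, -z); pixel columns grow to the right and rows downward; lengths in m; the calibration is good to about 2 mm. A picture is of the moment at which its call begins: read the wrist's pose just before it.
- r.close_job(): hands the job in; it is judged then, once.
The state is a dict: "time_s": time; "joint_positions": joint angles; "qvel": joint speeds; "effort": joint torques, N m; "eef_pos": TCP position; "eef_rot": TCP orientation; "wrist_force": force on the tool from outside, world axes, zero at the start; "wrist_torque": the same for the moment, N m; "gripper_width": finger opening in m; "gripper_force": force on a finger pad.
Only numpy, scipy, OpenCV 4.12 (cv2) and the standard library are available. Lean on these libraries where they do the work, as an engineer would, in place of code of your own. Each camera call takes 0.05 s, during which the arm holds its last target. There are 200 camera calls.

### The job

Turn the tape tree by its top until its empty branch points straight out at the front edge of the bench, the robot's side. Then take the roll of masking tape that stands in the wooden cradle and hang it on that empty branch, the branch passing through the roll's hole, leaving the branch still pointing to the front. Leave the lens jar and the two film canisters where they are.

Things in the scene. Friction and masses are not known exactly. Their poses are not given: they have to be found in the camera images.
- tree_base: Round dark steel foot of the turning tape tree, radius 75 mm, fixed to the bench; origin under its centre, on the turning axis. On it turns a post of 11 mm radius with three branches 120 degrees apart; two carry a roll of tape each (not removable), one is empty.
- tree (a joint): Angle of the tree. 0 = the empty branch points straight to the front (world -x, toward the robot); positive = turned counterclockwise seen from above. It turns with a light drag (about 0.15 N m) and stays where it is left; it starts at 0.6 to 1.4 rad.
- tree_handle (a point): Middle of the black wing handle on top of the post, on the turning axis: an upright plate 54 mm long (along the empty branch), 14 mm thick, 36 mm high (z 217 to 253 mm over the bench). Pinch it across its thickness from above and turn. Below it is a collar of radius 17 mm, top at 219 mm. The point turns with the tree: its -x is the empty branch's direction.
- tree_branch (a point): Point on the middle line of the empty branch, 105 mm from the turning axis, 169 mm above the bench; its -x points outward along the branch, z up. The branch is a steel rod of 10 mm diameter rising gently from the post (163 mm high) to 170 mm at 118 mm from the axis, then bending up to a 13 mm rubber ball at 142 mm from the axis, 182 mm high.
- roll: Loose roll of pale masking tape standing on edge in the cradle: outer diameter 92 mm, hole 66 mm, wall about 12 mm, width 24 mm, about 0.12 kg. Origin in the middle of one flat side; its z axis is the roll's axis, through the roll to the other side (level while it stands). Top 98 mm above the bench; pinch the top edge across the width from above, 10 to 12 mm deep, keeping the hole free.
- roll_center (a point): Centre of the roll (middle of the hole, half way through the width), 52 mm above the bench in the cradle. When the roll hangs on the branch it lies about 28 mm below the branch's middle line.
- cradle: Low wooden cradle fixed to the bench, 42 x 110 mm, 32 mm high, with a 28 mm slot along its y axis in which the roll stands; origin in the middle of its underside, x axis along the roll's axis.
- lens_case: Bystander: squat clear screw jar with black lid and a lens in it, diameter 54 mm, height 42 mm; origin under its centre.
- can_black: Bystander: black film canister, diameter 34 mm, height 51 mm; origin under its centre.
- can_white: Bystander: white film canister with grey cap, diameter 34 mm, height 51 mm; origin under its centre.
Things that resemble listed ones, but are neither listed nor needed, are in the scene too. Of the things that look like the roll, the largest one is meant.

How it is judged:
On the way, in this order (a step that is already met when the one before it is completed fails the run):
1. the tree is turned so that its empty branch points to the front, within 17 degrees (value of joint tree between -0.3 and 0.3 rad), for 0.2 s.
2. after that, the roll of tape is lifted out of its cradle (height (world z) of roll_center above 0.1 m), for 0.1 s.
At the end, for the whole second after the job is handed in: The roll hangs at rest on the empty branch, the branch passing through its hole: its centre 16 to 42 mm below the branch point, within 20 mm to either side, and no more than 30 mm farther out or 70 mm farther in than that point; the branch still points to the front within 20 degrees (x of roll_center in the frame of tree_branch between -0.03 and 0.07 m and y of roll_center in the frame of tree_branch between -0.02 and 0.02 m and z of roll_center in the frame of tree_branch between -0.042 and -0.016 m and value of joint tree between -0.35 and 0.35 rad and contact force between roll and tree above 0.2 N and linear speed of roll below 0.05 m/s and velocity of joint tree between -0.1 and 0.1 rad/s); the robot touches nothing.
It fails at once if the lens jar or either film canister is moved by more than 30 mm (distance of any of lens_case, can_black, can_white from where it was at the start of the episode above 0.03 m).
It also fails if it takes over 51 s, if anything falls off the work surface, if the arm or the gripper's body presses on something with over 40 N, if the wrist force passes 120 N, or if a joint passes its speed limit or range.

## Working session

There is one attempt and no reset: what is moved stays moved. The work goes in short steps, Python scripts to look and compute and a tool call to move; the robot and the scene stay as the last step left them, time stands still between calls to the robot, and variables do not carry over. Pictures are saved under pics/ and viewed, at most 10 in all, crops included, and the job is handed in when it is done.

Besides the shell and the picture viewer there is one more tool, called after "Call:" as name(argument=value, ...), one argument or row to a line, values as JSON. move_arm: Moves the arm, as the interface text tells. Its arguments: {"type":"object","properties":{"targets":{"type":"array"},"squeeze":{"type":"number"}},"required":["targets"]}

```bash
mkdir -p pics; cat > h.py <<'E'
import numpy as np, cv2
from plant import r
from scipy.spatial.transform import Rotation as R
def pts(d, T=None):
    im=d["image"]; z=d["range_z"]; h,w=z.shape
    f=h/2/np.tan(np.radians(d["fovy"])/2)
    u,v=np.meshgrid(np.arange(w),np.arange(h))
    P=np.stack([(u-d["cx"])/f*z,-(v-d["cy"])/f*z,-z],-1)
    T=d["cam_to_world"] if T is None else T
    P=P@np.array(T)[:3,:3].T+np.array(T)[:3,3]
    P[z==0]=np.nan
    return im,P
E
python3 - <<'E'
from h import *
a=r.get_image("scene"); b=r.get_image("side")
for n,d in(("scene",a),("side",b)):
    cv2.imwrite(f"pics/{n}0.png",d["image"]); np.savez(f"{n}0.npz",P=pts(d)[1],im=d["image"])
    print(n,{k:(np.round(v,3).tolist()) for k,v in d.items() if k not in("image","range_z")},(d["range_z"]>0).mean())
print(r.sense())
E
```

```text
scene {'fovy': 44.57, 'cx': 318.74, 'cy': 238.422, 'cam_to_world': [[0.85, 0.353, -0.392, 0.031], [-0.526, 0.538, -0.658, -0.813], [-0.021, 0.765, 0.643, 0.97], [0.0, 0.0, 0.0, 1.0]]} 0.996103515625
side {'fovy': 52.139, 'cx': 326.568, 'cy': 245.605, 'cam_to_world': [[-0.996, 0.01, -0.094, 0.415], [-0.091, -0.35, 0.932, 1.047], [-0.023, 0.937, 0.349, 0.566], [0.0, 0.0, 0.0, 1.0]]} 0.9961295572916666
{'time_s': 0.1, 'joint_positions': array([ 1.25263272e+00,  3.53575397e-01,  1.63403254e+00,  1.97178419e-05,
        1.15519804e+00, -2.42058104e-03]), 'qvel': array([-4.18640830e-06,  1.43070643e-03, -2.57402932e-03, -4.01928579e-04,
        3.31957784e-04, -2.20558441e-04]), 'effort': array([-6.98411768e-04, -6.06355262e+01, -3.42817318e+01, -3.76229241e-05,
        3.99071228e-03,  1.77202014e-05]), 'eef_pos': array([0.19395478, 0.59371191, 0.23065058]), 'eef_rot': array([ 1.57220454e-01,  9.87563345e-01, -5.97446477e-04, -1.05729013e-04]), 'wrist_force': array([ 0.36972106, -0.17872925, -0.14124493]), 'wrist_torque': array([-0.02962516, -0.03816808, -0.03189924]), 'gripper_force': 0.0, 'gripper_width': 0.08570489395889719}
```

View pics/scene0.png

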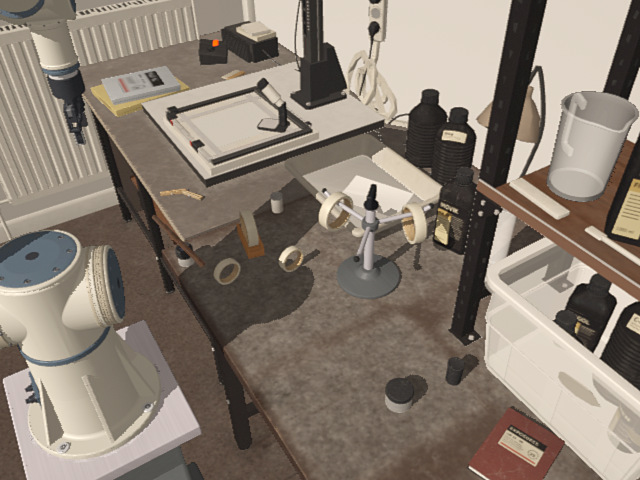

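View pics/side0.png

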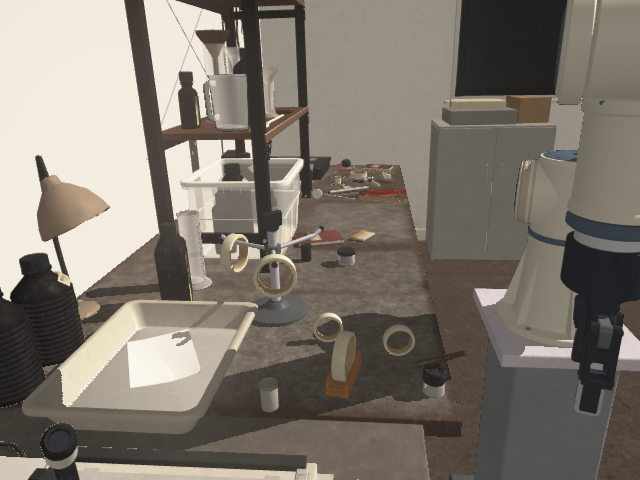

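The scene picture shows the tree at (370,225), with its empty branch coming toward the camera at about (357,232). Candidates for the roll in the scene picture: (250,235) upright in the orange cradle, (227,270) loose, (291,259) small and loose, and the two on the tree at (335,208) and (413,222). I choose (250,235), the one in the cradle. In the side picture it is at (343,358).

```bash
python3 - <<'E'
from h import *
S=np.load("scene0.npz");D=np.load("side0.npz")
for n,Z,box in(("scene",S,None),("side",D,None)):
    P=Z["P"];im=Z["im"]
    hsv=cv2.cvtColor(im,cv2.COLOR_BGR2HSV)
    x,y,z=P[...,0],P[...,1],P[...,2]
    bench=(x>0.2)&(x<0.9)&(y>-0.5)&(y<0.75)
    # objects over bench: components
    m=(bench&(z>0.012)&(z<0.3)).astype(np.uint8)
    k,l,st,c=cv2.connectedComponentsWithStats(m)
    for i in range(1,k):
        if st[i,4]>60:
            q=P[l==i]; print(n,c[i].round(),st[i,4],"min",q.min(0).round(3),"max",q.max(0).round(3),"med",np.median(q,0).round(3))
    # tree handle: dark, z .22-.255
    m=bench&(z>0.222)&(z<0.262)&(hsv[...,2]<70)
    q=P[m]; print(n,"handle?",m.sum(),q.min(0) if len(q) else'',q.max(0) if len(q) else'',np.median(q,0))
    m=bench&(hsv[...,1]>140)&(hsv[...,0]>5)&(hsv[...,0]<20)&(z>0.004)&(z<0.045)&(hsv[...,2]>90)
    q=P[m];print(n,"cradle",m.sum(),np.percentile(q,[2,50,98],axis=0).round(3))
P=S["P"]
for u,v in((250,215),(357,232),(399,383),(372,195),(455,365),(277,197),(183,255),(335,208)): print(u,v,P[v,u].round(3))
im=S["im"];a=cv2.resize(im[150:310,200:450],None,fx=3,fy=3)[:, :800]
b=D["im"][200:420,200:470]
cv2.imwrite("pics/crop1.png",a)
E
```

```text
scene [309. 177.] 16482 min [ 0.461 -0.109  0.012] max [0.9   0.75  0.256] med [0.698 0.44  0.064]
scene [ 84. 118.] 88 min [0.201 0.624 0.242] max [0.221 0.645 0.295] med [0.212 0.632 0.263]
scene [517. 297.] 19296 min [ 0.655 -0.5    0.012] max [0.9   0.022 0.3  ] med [ 0.721 -0.338  0.152]
scene [276. 200.] 193 min [0.573 0.324 0.012] max [0.608 0.365 0.054] med [0.586 0.337 0.041]
scene [249. 233.] 736 min [0.433 0.197 0.012] max [0.483 0.316 0.102] med [0.458 0.229 0.042]
scene [180. 245.] 605 min [0.257 0.22  0.012] max [0.329 0.348 0.127] med [0.293 0.275 0.048]
scene [290. 256.] 277 min [0.474 0.105 0.012] max [0.542 0.134 0.067] med [0.502 0.117 0.047]
scene [225. 268.] 277 min [0.326 0.148 0.012] max [0.391 0.178 0.068] med [0.355 0.161 0.05 ]
scene [618. 328.] 574 min [ 0.829 -0.5    0.056] max [ 0.891 -0.473  0.214] med [ 0.843 -0.491  0.165]
scene [455. 369.] 369 min [ 0.597 -0.355  0.013] max [ 0.632 -0.321  0.055] med [ 0.609 -0.342  0.047]
scene [399. 393.] 744 min [ 0.464 -0.348  0.012] max [ 0.519 -0.294  0.048] med [ 0.487 -0.326  0.041]
scene [506. 429.] 282 min [
[... 1080 characters left out ...]
 82 min [0.2   0.637 0.293] max [0.219 0.656 0.3  ] med [0.207 0.647 0.298]
side [269. 391.] 500 min [0.576 0.333 0.012] max [0.609 0.368 0.054] med [0.59  0.36  0.042]
side [156. 463.] 9331 min [0.465 0.535 0.042] max [0.9   0.692 0.227] med [0.706 0.566 0.082]
side handle? 866 [ 0.20481598 -0.49996642  0.22202921] [0.89438575 0.68542199 0.2619133 ] [0.6603597  0.01112983 0.24045653]
side cradle 520 [[0.437 0.221 0.005]
 [0.463 0.307 0.019]
 [0.496 0.319 0.034]]
250 215 [0.471 0.253 0.093]
357 232 [0.675 0.086 0.061]
399 383 [ 0.499 -0.31   0.043]
372 195 [ 0.635 -0.021  0.252]
455 365 [ 0.612 -0.339  0.049]
277 197 [0.59  0.338 0.048]
183 255 [0.291 0.264 0.04 ]
335 208 [0.677 0.186 0.07 ]
```

View pics/crop1.png

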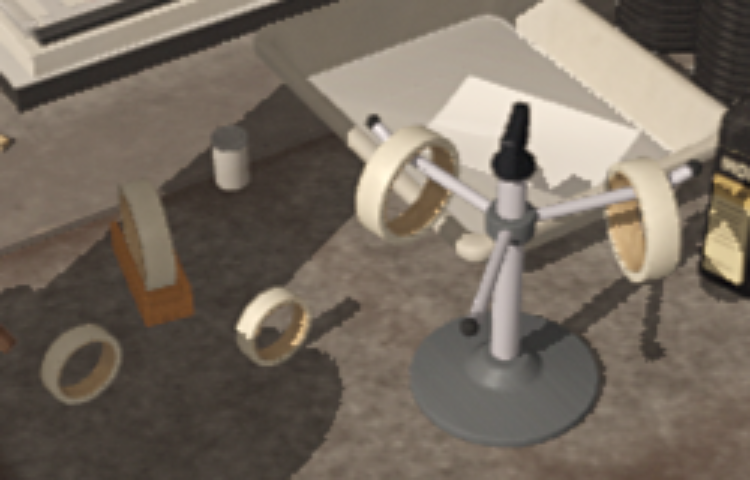

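The crop shows the roll upright in the orange cradle at crop (147,240). It is the largest loose roll; the smaller ones are at (80,362) and (273,325). The empty branch's ball is at crop (470,326), which is scene pixel (357,259). The handle is at crop (517,130).

```bash
python3 - <<'E'
from h import *
S=np.load("scene0.npz");D=np.load("side0.npz")
A=[]
for n,Z in(("scene",S),("side",D)):
    P=Z["P"];hsv=cv2.cvtColor(Z["im"],cv2.COLOR_BGR2HSV);x,y,z=np.moveaxis(P,-1,0)
    near=(abs(x-.64)<.2)&(abs(y+.01)<.2)
    q=P[near&(z>.226)&(z<.262)&(hsv[...,2]<80)]
    u,s,v=np.linalg.svd(q[:,:2]-q[:,:2].mean(0),full_matrices=False)
    print(n,"handle",len(q),q.mean(0).round(3),"mid",((q.min(0)+q.max(0))/2).round(3),q.min(0).round(3),q.max(0).round(3),"dir",v[0].round(2))
    q=P[near&(z>.168)&(z<.195)&(hsv[...,2]<80)]; print("balls")
    for c in q[::3]: print(c.round(3),end=" ")
    q=P[near&(z>.004)&(z<.02)&(abs(x-.64)<.09)&(abs(y+.01)<.09)]
    print("\nbase",q.min(0).round(3),q.max(0).round(3),cv2.minEnclosingCircle(q[:,:2].astype(np.float32)))
    q=P[(abs(x-.46)<.06)&(abs(y-.26)<.08)&(z>.075)&(z<.11)]
    A.append(q); u,s,v=np.linalg.svd(q[:,:2]-q[:,:2].mean(0),full_matrices=False)
    print("roll",len(q),q.min(0).round(3),q.max(0).round(3),v[0].round(2), q[q[:,2]>.094].mean(0).round(3))
    q=P[(abs(x-.46)<.06)&(abs(y-.26)<.08)&(z>.02)&(z<.04)&(hsv[...,1]>120)]
    print("cradle rect",cv2.minAreaRect(q[:,:2].astype(np.float32)))
q=np.vstack(A);print("both rect",cv2.minAreaRect(q[:,:2].astype(np.float32)))
s=r.sense();print(R.from_quat(s["eef_rot"]).as_matrix().round(3))
print(np.round(r.get_image("wrist")["mount"],3))
E
```

```text
scene handle 154 [ 0.637 -0.014  0.244] mid [ 0.641 -0.01   0.241] [ 0.621 -0.029  0.226] [0.662 0.009 0.256] dir [-0.77 -0.64]
balls
[0.613 0.138 0.183] [0.609 0.132 0.185] [0.609 0.132 0.182] [ 0.776 -0.045  0.187] [ 0.781 -0.049  0.187] [ 0.778 -0.05   0.186] [ 0.778 -0.05   0.183] [ 0.776 -0.052  0.183] [ 0.657 -0.007  0.173] [ 0.658 -0.008  0.171] [ 0.657 -0.018  0.169] [ 0.644 -0.025  0.171] [ 0.539 -0.101  0.189] [ 0.548 -0.098  0.183] [ 0.542 -0.1    0.185] [ 0.535 -0.099  0.184] [ 0.539 -0.104  0.186] [ 0.551 -0.097  0.175] [ 0.537 -0.103  0.184] [ 0.541 -0.108  0.186] [ 0.538 -0.106  0.182] [ 0.536 -0.102  0.178] [ 0.542 -0.103  0.176] 
base [ 0.566 -0.081  0.004] [0.725 0.08  0.02 ] ((0.6455174088478088, 0.010536599904298782), 0.10514439642429352)
roll 216 [0.445 0.215 0.075] [0.479 0.294 0.102] [-0.15 -0.99] [0.463 0.255 0.096]
cradle rect ((0.4625837504863739, 0.2524639368057251), (0.11055276542901993, 0.04270780831575394), 79.73213958740234)
side handle 292 [0.646 0.006 0.242] mid [0.647 0.004 0.241] [ 0.624 -0.016  0.226] [0.67  0.024 0.255] dir [0.76 0.64]
balls
[ 0.5
[... 537 characters left out ...]
141 0.183] [0.618 0.144 0.182] [0.611 0.144 0.183] [0.614 0.144 0.18 ] 
base [ 0.563 -0.091  0.004] [0.712 0.077 0.02 ] ((0.627905011177063, -0.008942240849137306), 0.09370886534452438)
roll 393 [0.448 0.231 0.075] [0.485 0.304 0.1  ] [0.28 0.96] [0.466 0.267 0.097]
cradle rect ((0.46484801173210144, 0.2638106942176819), (0.11124368011951447, 0.04205487668514252), 75.9864730834961)
both rect ((0.46470752358436584, 0.2595118284225464), (0.08936912566423416, 0.025966890156269073), 78.18033599853516)
[[-0.951  0.311 -0.   ]
 [ 0.311  0.951 -0.001]
 [ 0.    -0.001 -1.   ]]
[[ 0.001  0.955  0.296  0.076]
 [ 1.    -0.001 -0.001 -0.   ]
 [-0.001  0.296 -0.955 -0.144]
 [ 0.     0.     0.     1.   ]]
```

Call:
move_arm(
  targets=[
    [[0,0,0,-3.8,-2.6,-1.0,0.2],[0,0,0,-3.8,-2.6,-1.0,0.2],[0,0,0,-3.8,-2.6,-1.0,0.2],[0,0,0,-3.8,-2.6,-1.0,0.2],[0,0,0,-3.8,-2.6,-1.0,0.2],[0,0,0,-3.8,-2.6,-1.0,0.2],[0,0,0,-3.8,-2.6,-1.0,0.2],[0,0,0,-3.8,-2.6,-1.0,0.2]],
  ],
)

```text
time_s: 0.95
eef_pos: [0.4192, 0.3003, 0.3117]
eef_rot: [0.157, 0.988, 0.0, 0.0]
wrist_force: [0.4, 0.6, 0.6]
gripper_width: 0.0513
gripper_force: 0.0
```

Call:
move_arm(
  targets=[
    [[0,0,8.5,0,0,0,0.2],[0,0,8.5,0,0,0,0.2],[0,0,8.5,0,0,0,0.2],[0,0,8.5,0,0,0,0.2],[0,0,8.5,0,0,0,0.2],[0,0,8.5,0,0,0,0.2],[0,0,8.5,0,0,0,0.2],[0,0,0,0,0,0,0.2]],
  ],
)

```text
time_s: 1.75
eef_pos: [0.4183, 0.3018, 0.3111]
eef_rot: [0.627, 0.779, -0.0, -0.0]
wrist_force: [0.4, -0.8, 0.6]
gripper_width: 0.0511
gripper_force: 0.0
```

Call:
move_arm(
  targets=[
    [[0,0,8.5,0,0,0,0.2],[0,0,8.5,0,0,0,0.2],[0,0,8.5,0,0,0,0.2],[0,0,8.5,0,0,0,0.2],[0,0,8.5,0,0,0,0.2],[0,0,8.5,0,0,0,0.2],[0,0,8.5,0,0,0,0.2],[0,0,0,0,0,0,0.2]],
  ],
)

```text
time_s: 2.55
eef_pos: [0.4184, 0.3019, 0.3112]
eef_rot: [0.93, 0.367, -0.0, 0.0]
wrist_force: [-0.1, 0.4, -0.6]
gripper_width: 0.0513
gripper_force: 0.0
```

```bash
cat >> h.py <<'E'
def delta(target,yaw):
    "tool-axis shift (cm) to world target, and z turn (deg) to bring tool y to yaw"
    s=r.sense();M=R.from_quat(s["eef_rot"]).as_matrix();p=s["eef_pos"]
    y=np.degrees(np.arctan2(M[1,1],M[0,1]))
    print("t",round(s["time_s"],2),"p",p.round(4),"yaw",round(y,1),"tilt",M[2].round(3),"w",round(s["gripper_width"],4),"F",s["wrist_force"].round(1),"q",s["joint_positions"].round(2))
    e=(yaw-y+180)%360-180
    M2=R.from_euler("z",e,degrees=True).as_matrix()@M
    d=np.array(target)-p
    print("shift now",(M.T@d*100).round(2),"after turn",(M2.T@d*100).round(2),"turn z",round(-e,1))
E
python3 -c "
from h import *
delta([.645,-.001,.32],-46.7)"
```

```text
t 2.55 p [0.4184 0.3019 0.3112] yaw -47.0 tilt [-0. -0. -1.] w 0.0513 F [-0.1  0.4 -0.6] q [ 0.62  0.11  1.77 -0.    1.26  1.44]
shift now [-4.09 37.61 -0.88] after turn [-4.28 37.58 -0.88] turn z -0.3
```

Call:
move_arm(
  targets=[
    [[0,0,0,-0.5,4.7,-0.1,0.2],[0,0,0,-0.5,4.7,-0.1,0.2],[0,0,0,-0.5,4.7,-0.1,0.2],[0,0,0,-0.5,4.7,-0.1,0.2],[0,0,0,-0.5,4.7,-0.1,0.2],[0,0,0,-0.5,4.7,-0.1,0.2],[0,0,0,-0.5,4.7,-0.1,0.2],[0,0,0,-0.5,4.7,-0.1,0.2]],
  ],
)

```text
time_s: 3.35
eef_pos: [0.646, -0.0025, 0.3193]
eef_rot: [0.929, 0.37, 0.0, -0.0]
wrist_force: [1.0, 0.8, -0.0]
gripper_width: 0.0515
gripper_force: 0.0
```

Call:
move_arm(
  targets=[
    [[0,0,0,0,0,0,0.2],[0,0,0,0,0,0,0.2]],
  ],
)

```text
time_s: 3.55
eef_pos: [0.6453, -0.0017, 0.3186]
eef_rot: [0.93, 0.368, -0.001, -0.0]
wrist_force: [-0.9, -0.8, -0.9]
gripper_width: 0.0514
gripper_force: 0.0
```

```bash
cat >> h.py <<'E'
def wrist(fn=None):
    s=r.sense();d=r.get_image("wrist")
    T=np.eye(4);T[:3,:3]=R.from_quat(s["eef_rot"]).as_matrix();T[:3,3]=s["eef_pos"]
    im,P=pts(d,T@np.array(d["mount"]))
    if fn: cv2.imwrite(fn,im)
    return im,P
E
python3 -c "
from h import *
delta([.645,-.001,.226],-46.7)
im,P=wrist('pics/w1.png')
hsv=cv2.cvtColor(im,cv2.COLOR_BGR2HSV)
m=(P[...,2]>.228)&(P[...,2]<.262)&(np.hypot(P[...,0]-.645,P[...,1])<.05)
q=P[m];print(len(q),q.min(0),q.max(0))
t=q[q[:,2]>.247];print('top',len(t),t.mean(0),cv2.minAreaRect(t[:,:2].astype('float32')))
"
```

```text
t 3.55 p [ 0.6453 -0.0017  0.3186] yaw -46.9 tilt [-0.001 -0.001 -1.   ] w 0.0514 F [-0.9 -0.8 -0.9] q [-0.01  0.32  1.49  0.    1.34  0.81]
shift now [ 0.03 -0.06  9.26] after turn [ 0.03 -0.06  9.26] turn z -0.2
2048 [ 0.62382743 -0.02398468  0.2280573 ] [0.66869409 0.01897878 0.25605126]
top 1902 [ 0.64757658 -0.00135432  0.25353712] ((0.6466291546821594, -0.002556048333644867), (0.053037118166685104, 0.01363199483603239), 42.82062911987305)
```

View pics/w1.png

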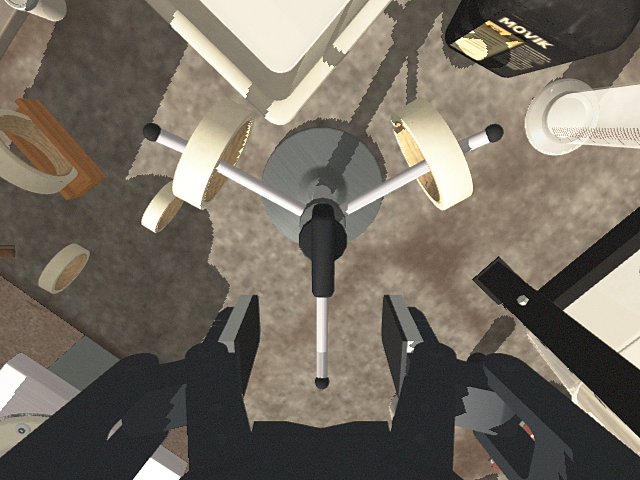

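The wrist view shows the black wing handle at (322,260), centred and square between the open fingers. The empty branch points down to its ball at (321,382). The measured handle is 53 x 13.6 mm at (0.6466, -0.0026), which matches the description.

Call:
move_arm(
  targets=[
    [[0,0,0,0,0,3.0,0.2],[0,0,0,0,0,3.0,0.2],[0,0,0,0,0,3.0,0.2],[0,0,0,0,0,0,-1],[0,0,0,0,0,0,-1],[0,0,0,0,0,0,-1],[0,0,0,0,0,0,-1],[0,0,0,0,0,0,-1]],
  ],
  squeeze=50,
)

```text
time_s: 4.4
eef_pos: [0.6471, -0.0017, 0.2311]
eef_rot: [0.93, 0.366, 0.002, 0.002]
wrist_force: [7.9, -6.6, -8.6]
gripper_width: 0.0127
gripper_force: 52.2
```

Call:
move_arm(
  targets=[
    [[0,0,0,0,0,0,-1],[0,0,4.0,0,0,0,-1],[0,0,6.5,0,0,0,-1],[0,0,8,0,0,0,-1],[0,0,8,0,0,0,-1],[0,0,8,0,0,0,-1],[0,0,6,0,0,0,-1],[0,0,3,0,0,0,-1]],
  ],
)

```text
time_s: 5.2
eef_pos: [0.6476, -0.0027, 0.2311]
eef_rot: [1.0, -0.006, 0.003, 0.002]
wrist_force: [9.4, -11.8, -9.3]
gripper_width: 0.0129
gripper_force: 52.0
```

Call:
move_arm(
  targets=[
    [[0,0,0,0,0,0,-1],[0,0,0,0,0,0,-1],[0,0,0,0,0,0,-1]],
  ],
)

```text
time_s: 5.5
eef_pos: [0.6476, -0.0027, 0.2311]
eef_rot: [1.0, -0.005, 0.003, 0.002]
wrist_force: [9.3, -10.2, -10.3]
gripper_width: 0.0129
gripper_force: 52.0
```

```bash
cat >> h.py <<'E'
def balls():
    "dark ball tips round the tree from both fixed cameras"
    for n in("scene","side"):
        im,P=pts(r.get_image(n));v=cv2.cvtColor(im,cv2.COLOR_BGR2HSV)[...,2]
        rad=np.hypot(P[...,0]-.645,P[...,1]+.002)
        m=((rad>.125)&(rad<.155)&(P[...,2]>.17)&(P[...,2]<.198)&(v<80)).astype(np.uint8)
        k,l,st,c=cv2.connectedComponentsWithStats(m,connectivity=8)
        print(n,[(P[l==i].mean(0).round(3).tolist(),int(st[i,4])) for i in range(1,k) if st[i,4]>5])
E
python3 -c "
from h import *
delta([.645,-.001,.226],-90)
balls()"
```

```text
t 5.5 p [ 0.6476 -0.0027  0.2311] yaw -90.5 tilt [ 0.006  0.003 -1.   ] w 0.0129 F [  9.3 -10.2 -10.3] q [-0.    0.38  1.59 -0.    1.16  1.58]
shift now [-0.26 -0.16  0.51] after turn [-0.26 -0.17  0.51] turn z -0.5
scene [([0.712, -0.13, 0.184], 23), ([0.501, -0.006, 0.185], 24)]
side [([0.717, -0.122, 0.186], 7), ([0.504, 0.006, 0.185], 21), ([0.718, 0.125, 0.185], 28)]
```

Call:
move_arm(
  targets=[
    [[0,0,0,0,0,0,0.2],[0,0,0,0,0,0,0.2],[0,0,0,0,0,0,0.2],[0,0,0,0,0,0,0.2],[0,0,0,0,0,-2,0.2],[0,0,0,0,0,-4,0.2],[0,0,0,0,0,-4,0.2],[0,0,0,0,0,0,0.2]],
  ],
)

```text
time_s: 6.4
eef_pos: [0.6477, -0.0005, 0.336]
eef_rot: [1.0, -0.005, 0.005, -0.0]
wrist_force: [0.2, 0.2, 1.1]
gripper_width: 0.0511
gripper_force: 0.0
```

Call:
move_arm(
  targets=[
    [[0,0,-8.5,0,0,0,0.1],[0,0,-8.5,0,0,0,0.1],[0,0,-8.5,0,0,0,0.1],[0,0,-8.5,0,0,0,0.1],[0,0,-8.5,0,0,0,0.1],[0,0,-8.5,0,0,0,0.1],[0,0,-8.5,0,0,0,0.1],[0,0,-8.5,0,0,0,0.1]],
  ],
)

```text
time_s: 7.2
eef_pos: [0.6449, -0.0004, 0.3289]
eef_rot: [0.83, 0.558, -0.0, -0.0]
wrist_force: [0.3, -0.0, 0.0]
gripper_width: 0.0473
gripper_force: 0.0
```

Call:
move_arm(
  targets=[
    [[0,0,-8.5,0,0,0,0.1],[0,0,-2,0,0,0,0.1],[0,0,0,0,0,0,0.1]],
  ],
)

```text
time_s: 7.5
eef_pos: [0.6449, -0.0005, 0.3289]
eef_rot: [0.777, 0.629, -0.0, -0.0]
wrist_force: [-0.3, 0.3, 0.6]
gripper_width: 0.0473
gripper_force: 0.0
```

```bash
python3 -c "
from h import *
delta([.465,.26,.2],-11.8)
balls()"
```

```text
t 7.5 p [ 6.449e-01 -5.000e-04  3.289e-01] yaw -12.1 tilt [-0. -0. -1.] w 0.0473 F [-0.3  0.3  0.6] q [-0.    0.31  1.47  0.    1.36  0.21]
shift now [ 21.71 -23.03  12.9 ] after turn [ 21.82 -22.93  12.9 ] turn z -0.3
scene [([0.716, 0.115, 0.186], 9), ([0.712, -0.131, 0.185], 23), ([0.502, -0.005, 0.184], 25)]
side [([0.717, -0.121, 0.187], 8), ([0.504, 0.005, 0.185], 21), ([0.718, 0.125, 0.185], 28)]
```

Call:
move_arm(
  targets=[
    [[0,0,0,2.7,-2.9,0,0.1],[0,0,0,2.7,-2.9,0,0.1],[0,0,0,2.7,-2.9,0,0.1],[0,0,0,2.7,-2.9,2,0.1],[0,0,0,2.7,-2.9,2,0.1],[0,0,0,2.7,-2.9,2,0.1],[0,0,0,2.7,-2.9,2,0.1],[0,0,0,2.7,-2.9,2,0.1]],
  ],
)

```text
time_s: 8.4
eef_pos: [0.4625, 0.2603, 0.2287]
eef_rot: [0.778, 0.628, 0.0, 0.0]
wrist_force: [0.0, 0.1, 0.2]
gripper_width: 0.0468
gripper_force: 0.0
```

Call:
move_arm(
  targets=[
    [[0,0,0,0,0,0,0.1],[0,0,0,0,0,0,0.1]],
  ],
)

```text
time_s: 8.6
eef_pos: [0.4631, 0.2596, 0.2291]
eef_rot: [0.777, 0.629, -0.0, 0.0]
wrist_force: [0.6, 0.4, 0.6]
gripper_width: 0.0471
gripper_force: 0.0
```

```bash
python3 -c "
from h import *
im,P=wrist('pics/w2.png')
x,y,z=np.moveaxis(P,-1,0)
m=(abs(x-.465)<.06)&(abs(y-.26)<.07)&(z>.06)&(z<.115)
q=P[m];t=q[q[:,2]>.08];print(len(q),len(t),t.max(0),t.min(0),cv2.minAreaRect(t[:,:2].astype('float32')))
c=q[q[:,2]>np.percentile(q[:,2],98)-.004];print('crest',len(c),c.mean(0),cv2.minAreaRect(c[:,:2].astype('float32')))
delta([.465,.26,.087],-11.8)
"
```

```text
3206 2764 [0.48439256 0.29903234 0.10115555] [0.44738426 0.22177641 0.08001995] ((0.4656084179878235, 0.26083043217658997), (0.07514157891273499, 0.024023501202464104), 78.85221862792969)
crest 1341 [0.46573222 0.26108437 0.09809613] ((0.4654487371444702, 0.26014912128448486), (0.03988715261220932, 0.023968415334820747), 78.82333374023438)
t 8.65 p [0.464  0.2592 0.2297] yaw -12.1 tilt [ 0.     0.001 -1.   ] w 0.0469 F [-0.3  0.3  0.2] q [ 0.51  0.21  1.83 -0.    1.1   0.72]
shift now [ 0.1   0.07 14.27] after turn [ 0.1   0.07 14.27] turn z -0.3
```

View pics/w2.png

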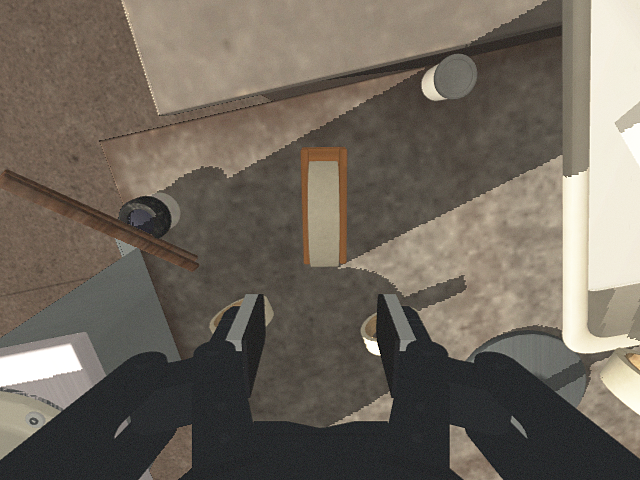

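The wrist view shows the roll's crest at (323,212) in the cradle, square to the fingers. The crest is 98 mm high and 24 mm wide, which fits the wanted roll.

Call:
move_arm(
  targets=[
    [[0,0,-0.9,0.15,0.1,4,0.1],[0,0,0,0,0,4,0.1],[0,0,0,0,0,3,0.1],[0,0,0,0,0,2,0.1],[0,0,0,0,0,1.4,0.1],[0,0,0,0,0,0,0.1],[0,0,0,0,0,0,0.1]],
  ],
)

```text
time_s: 9.35
eef_pos: [0.4658, 0.2603, 0.0861]
eef_rot: [0.773, 0.634, 0.001, 0.0]
wrist_force: [-0.7, -0.0, 0.6]
gripper_width: 0.0467
gripper_force: 0.0
```

Call:
move_arm(
  targets=[
    [[0,0,0,0,0,0,-1],[0,0,0,0,0,0,-1],[0,0,0,0,0,0,-1],[0,0,0,0,0,0,-1],[0,0,0,0,0,0,-1],[0,0,0,0,0,0,-1]],
  ],
  squeeze=50,
)

```text
time_s: 9.95
eef_pos: [0.4658, 0.261, 0.0867]
eef_rot: [0.773, 0.635, 0.001, 0.0]
wrist_force: [-0.4, -0.2, 6.5]
gripper_width: 0.0224
gripper_force: 49.2
```

Call:
move_arm(
  targets=[
    [[0,0,0,0,0,-1,-1],[0,0,0,0,0,-2,-1],[0,0,0,0,0,-2.5,-1],[0,0,0,0,0,-3,-1],[0,0,0,0,0,-3,-1],[0,0,0,0,0,-1,-1],[0,0,0,0,0,0,-1],[0,0,0,0,0,0,-1]],
  ],
)

```text
time_s: 10.75
eef_pos: [0.4643, 0.2601, 0.2096]
eef_rot: [0.773, 0.635, -0.0, -0.0]
wrist_force: [-1.1, -0.9, -0.7]
gripper_width: 0.0222
gripper_force: 49.5
```

```bash
python3 -c "
from h import *
delta([.43,-.001,.212],0)
balls()"
```

```text
t 10.75 p [0.4643 0.2601 0.2096] yaw -11.2 tilt [-0.001 -0.001 -1.   ] w 0.0222 F [-1.1 -0.9 -0.7] q [0.51 0.23 1.85 0.   1.06 0.7 ]
shift now [-26.28   1.7   -0.23] after turn [-26.11  -3.43  -0.23] turn z -11.2
scene [([0.715, 0.116, 0.186], 7), ([0.712, -0.131, 0.185], 22), ([0.501, -0.006, 0.184], 26)]
side [([0.717, -0.121, 0.187], 8), ([0.718, 0.125, 0.185], 28)]
```

Call:
move_arm(
  targets=[
    [[0,0,-5.6,0,0,0,-1],[0,0,-5.6,0,0,0,-1],[0,0,0,-4,-0.8,0,-1],[0,0,0,-4.5,-0.8,0,-1],[0,0,0,-4.5,-0.8,0,-1],[0,0,0,-4.5,-0.6,-0.2,-1],[0,0,0,-4.5,-0.4,0,-1],[0,0,0,-4.1,0,0,-1]],
  ],
)

```text
time_s: 11.65
eef_pos: [0.4293, -0.0023, 0.2112]
eef_rot: [0.707, 0.707, -0.001, -0.001]
wrist_force: [0.8, 0.2, -0.9]
gripper_width: 0.0221
gripper_force: 49.5
```

Call:
move_arm(
  targets=[
    [[0,0,0,0,0,0,-1],[0,0,0,0,0,0,-1],[0,0,0,0,0,0,-1]],
  ],
)

```text
time_s: 11.95
eef_pos: [0.4306, -0.0001, 0.2116]
eef_rot: [0.707, 0.707, -0.0, -0.001]
wrist_force: [0.5, 0.3, -1.1]
gripper_width: 0.0221
gripper_force: 49.5
```

```bash
python3 -c "
from h import *
delta([.43,-.001,.209],0)
for n in('scene','side'):
    im,P=pts(r.get_image(n))
    if n=='side': cv2.imwrite('pics/side2.png',cv2.resize(im[180:380,220:460],None,fx=3,fy=3))
    x,y,z=np.moveaxis(P,-1,0)
    hs=cv2.cvtColor(im,cv2.COLOR_BGR2HSV)
    m=(abs(x-.43)<.035)&(abs(y)<.06)&(z>.11)&(z<.22)&(hs[...,2]>90)
    q=P[m];print(n,len(q),np.percentile(q,[1,99],axis=0).round(3))
"
```

```text
t 11.95 p [ 4.306e-01 -1.000e-04  2.116e-01] yaw 0.0 tilt [ 0.    -0.001 -1.   ] w 0.0221 F [ 0.5  0.3 -1.1] q [-0.    0.07  2.05  0.    1.03 -0.  ]
shift now [-0.09 -0.06  0.26] after turn [-0.09 -0.06  0.26] turn z 0.0
scene 835 [[ 0.413 -0.049  0.135]
 [ 0.442  0.04   0.22 ]]
side 395 [[0.419 0.013 0.141]
 [0.443 0.05  0.22 ]]
```

View pics/side2.png

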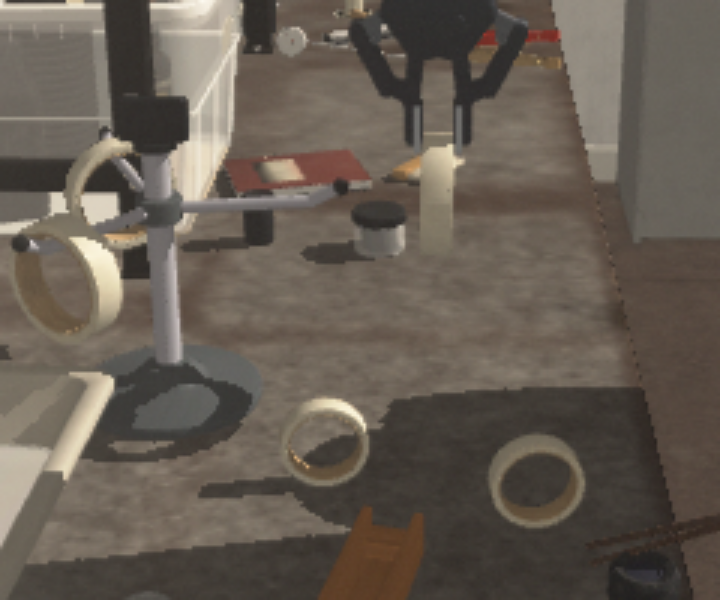

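The side crop shows the roll upright in the fingers at (437,200), its hole facing the branch. The branch ball at (340,187) is level with the middle of the roll.

Call:
move_arm(
  targets=[
    [[0,0,0,-0.1,1.5,0.3,-1],[0,0,0,0,2.0,0,-1],[0,0,0,0,2.0,0,-1],[0,0,0,0,2.0,0,-1],[0,0,0,0,2.0,0,-1],[0,0,0,0,2.0,0,-1],[0,0,0,0,1.5,0,-1],[0,0,0,0,0,0,-1]],
  ],
)

```text
time_s: 12.85
eef_pos: [0.5634, -0.0008, 0.2088]
eef_rot: [0.707, 0.708, 0.0, 0.0]
wrist_force: [-0.2, -0.5, -1.2]
gripper_width: 0.0224
gripper_force: 49.5
```

Call:
move_arm(
  targets=[
    [[0,0,0,0,0,1.0,-1],[0,0,0,0,0,1.0,-1],[0,0,0,0,0,0.7,-1],[0,0,0,0,0,0.4,-1],[0,0,0,0,0,0,-1],[0,0,0,0,0,0,-1]],
  ],
)

```text
time_s: 13.45
eef_pos: [0.5609, -0.0016, 0.1784]
eef_rot: [0.707, 0.707, 0.0, 0.0]
wrist_force: [-0.5, -0.0, -1.6]
gripper_width: 0.0226
gripper_force: 49.5
```

```bash
python3 -c "
from h import *
delta([.561,-.001,.176],0)
im,P=pts(r.get_image('side'))
cv2.imwrite('pics/side3.png',cv2.resize(im[180:330,200:400],None,fx=4,fy=4))
balls()
"
```

```text
t 13.45 p [ 0.5609 -0.0016  0.1784] yaw 0.0 tilt [-0.  0. -1.] w 0.0226 F [-0.5 -0.  -1.6] q [-0.01  0.31  1.82 -0.    1.01 -0.01]
shift now [0.06 0.01 0.24] after turn [0.06 0.01 0.24] turn z 0.0
scene [([0.716, 0.115, 0.186], 9), ([0.712, -0.13, 0.184], 23), ([0.501, -0.006, 0.184], 25)]
side [([0.717, -0.121, 0.187], 8), ([0.504, 0.005, 0.184], 21), ([0.718, 0.125, 0.185], 28)]
```

View pics/side3.png

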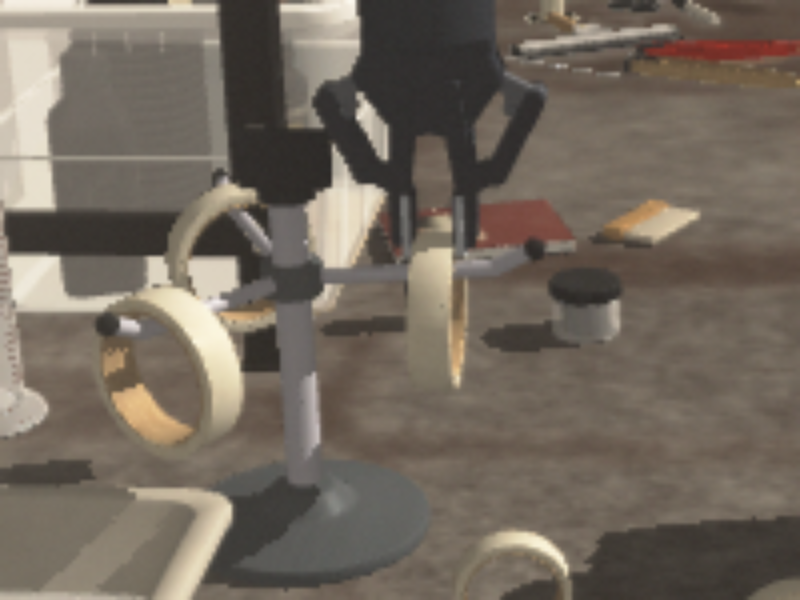

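The branch passes through the roll at (435,270). Next I lower it until it rests on the branch.

Call:
move_arm(
  targets=[
    [[0,0,0,0,0,0.2,-1],[0,0,0,0,0,0.1,-1],[0,0,0,0,0,0,-1],[0,0,0,0,0,0,-1]],
  ],
)

```text
time_s: 14.0
eef_pos: [0.5608, -0.0016, 0.1752]
eef_rot: [0.707, 0.707, -0.0, -0.0]
wrist_force: [0.0, -0.4, -0.2]
gripper_width: 0.022
gripper_force: 49.5
```

Call:
move_arm(
  targets=[
    [[0,0,0,0,0,0.1,-1],[0,0,0,0,0,0,-1],[0,0,0,0,0,0,-1]],
  ],
)

```text
time_s: 14.3
eef_pos: [0.5609, -0.0016, 0.1743]
eef_rot: [0.707, 0.707, 0.0, 0.0]
wrist_force: [0.0, -0.4, 0.5]
gripper_width: 0.0222
gripper_force: 49.5
```

Call:
move_arm(
  targets=[
    [[0,0,0,0,0,0,-0.35],[0,0,0,0,0,0,-0.25],[0,0,0,0,0,0,-0.1],[0,0,0,0,0,0,-0.1],[0,0,0,0,0,0,-0.1],[0,0,0,0,0,0,-0.1],[0,0,0,0,0,0,-0.1],[0,0,0,0,0,0,-0.1]],
  ],
)

```text
time_s: 15.1
eef_pos: [0.5586, -0.0017, 0.174]
eef_rot: [0.707, 0.707, -0.002, -0.002]
wrist_force: [-12.2, 0.2, 5.5]
gripper_width: 0.0383
gripper_force: 0.0
```

Call:
move_arm(
  targets=[
    [[0,0,0,0,0,-0.5,-0.1],[0,0,0,0,0,-1,-0.1],[0,0,0,0,0,-2,-0.1],[0,0,0,0,0,-3,-0.1],[0,0,0,0,0,-4,-0.1],[0,0,0,0,0,-4,-0.1],[0,0,0,0,0,0,-0.1],[0,0,0,0,0,0,-0.1]],
  ],
)

```text
time_s: 15.9
eef_pos: [0.5617, -0.0016, 0.321]
eef_rot: [0.707, 0.707, 0.001, 0.001]
wrist_force: [-0.3, -1.1, -0.1]
gripper_width: 0.0383
gripper_force: 0.0
```

```bash
python3 -c "
from h import *
delta([.561,-.001,.176],0)
for n in('scene','side','wrist'):
    im,P=wrist() if n=='wrist' else pts(r.get_image(n))
    if n=='side': cv2.imwrite('pics/side4.png',cv2.resize(im[180:330,200:400],None,fx=4,fy=4))
    x,y,z=np.moveaxis(P,-1,0)
    m=(abs(x-.555)<.04)&(abs(y)<.06)&(z>.08)&(z<.2)
    q=P[m]
    if len(q): print(n,len(q),np.percentile(q,[1,99],axis=0).round(3).tolist())
    q=q[q[:,2]>.175]
    if n=='wrist' and len(q): print(cv2.minAreaRect(q[:,:2].astype('float32')))
balls()
"
```

```text
t 15.9 p [ 0.5617 -0.0016  0.321 ] yaw 0.0 tilt [-0.     0.004 -1.   ] w 0.0383 F [-0.3 -1.1 -0.1] q [-0.01  0.18  1.67  0.    1.29 -0.01]
shift now [ 0.06 -0.12 14.5 ] after turn [ 0.06 -0.13 14.5 ] turn z 0.0
scene 971 [[0.521, -0.05, 0.096], [0.589, 0.038, 0.183]]
side 682 [[0.518, -0.038, 0.1], [0.59, 0.048, 0.184]]
wrist 4107 [[0.518, -0.04, 0.112], [0.592, 0.044, 0.185]]
((0.5440502762794495, -0.0004733186215162277), (0.05687028542160988, 0.058203164488077164), 88.8251724243164)
scene [([0.717, 0.116, 0.185], 9), ([0.712, -0.13, 0.184], 23), ([0.501, -0.005, 0.184], 26)]
side [([0.717, -0.12, 0.186], 7), ([0.504, 0.005, 0.184], 21), ([0.718, 0.125, 0.185], 28)]
```

View pics/side4.png

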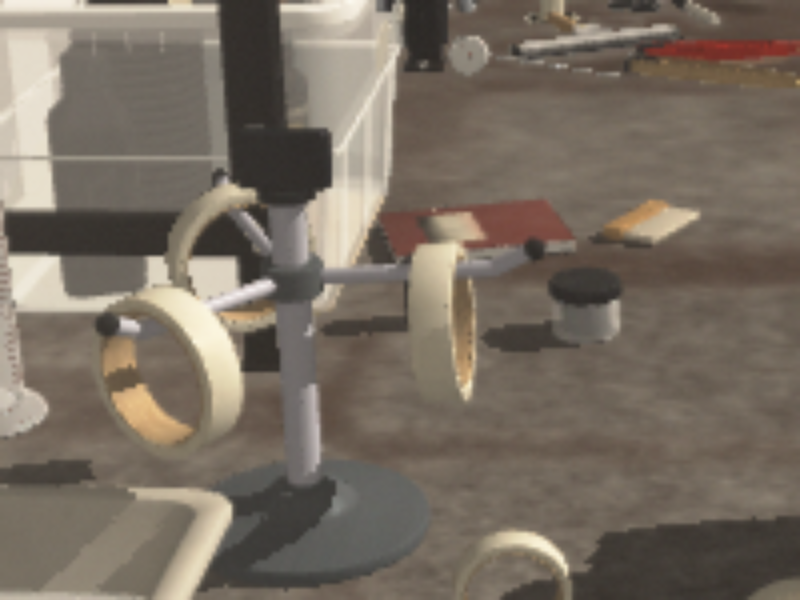

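The roll hangs on the branch at (440,320), clear of the gripper. I'll let it settle and check that it is at rest.

Call:
move_arm(
  targets=[
    [[0,0,0,0,0,-1,-0.1],[0,0,0,0,0,0,-0.1],[0,0,0,0,0,0,-0.1],[0,0,0,0,0,0,-0.1],[0,0,0,0,0,0,-0.1],[0,0,0,0,0,0,-0.1],[0,0,0,0,0,0,-0.1],[0,0,0,0,0,0,-0.1]],
  ],
)

```text
time_s: 16.95
eef_pos: [0.5608, -0.0016, 0.3292]
eef_rot: [0.707, 0.707, -0.0, -0.0]
wrist_force: [0.3, 0.2, -0.6]
gripper_width: 0.0385
gripper_force: 0.0
```

Call:
move_arm(
  targets=[
    [[0,0,0,0,0,0,-0.1],[0,0,0,0,0,0,-0.1],[0,0,0,0,0,0,-0.1],[0,0,0,0,0,0,-0.1],[0,0,0,0,0,0,-0.1],[0,0,0,0,0,0,-0.1],[0,0,0,0,0,0,-0.1],[0,0,0,0,0,0,-0.1]],
  ],
)

```text
time_s: 17.75
eef_pos: [0.5609, -0.0016, 0.3293]
eef_rot: [0.707, 0.707, -0.0, 0.0]
wrist_force: [0.7, 0.1, 0.2]
gripper_width: 0.0382
gripper_force: 0.0
```

```bash
python3 -c "
from h import *
for k in range(3):
  for n in('scene','side'):
    im,P=pts(r.get_image(n)); x,y,z=np.moveaxis(P,-1,0)
    for lo,hi in((.09,.115),(.13,.15),(.178,.2)):
        q=P[(abs(x-.555)<.04)&(abs(y)<.06)&(z>lo)&(z<hi)]
        print(n,lo,len(q),np.percentile(q,[2,98],axis=0).round(4).tolist() if len(q) else '')
balls()
s=r.sense();print(s['time_s'])
"
```

```text
scene 0.09 256 [[0.5409, -0.0417, 0.0944], [0.5663, 0.0309, 0.1139]]
scene 0.13 122 [[0.5437, -0.0508, 0.1311], [0.5681, 0.0384, 0.1495]]
scene 0.178 118 [[0.5174, -0.0229, 0.1781], [0.5702, 0.0138, 0.1843]]
side 0.09 92 [[0.5445, -0.0356, 0.0962], [0.5684, 0.0393, 0.1144]]
side 0.13 136 [[0.5471, -0.0412, 0.1303], [0.5716, 0.0492, 0.1491]]
side 0.178 80 [[0.5163, -0.0063, 0.1781], [0.5722, 0.025, 0.1845]]
scene 0.09 253 [[0.5408, -0.0411, 0.0937], [0.5663, 0.032, 0.1141]]
scene 0.13 124 [[0.5434, -0.051, 0.1304], [0.5683, 0.0399, 0.1497]]
scene 0.178 118 [[0.5464, -0.0252, 0.1781], [0.5705, 0.0135, 0.1841]]
side 0.09 95 [[0.5447, -0.033, 0.0958], [0.5685, 0.0404, 0.1149]]
side 0.13 131 [[0.5469, -0.0406, 0.1305], [0.5714, 0.0491, 0.1493]]
side 0.178 77 [[0.5163, -0.0091, 0.1781], [0.5725, 0.0264, 0.185]]
scene 0.09 252 [[0.5408, -0.0413, 0.0941], [0.5669, 0.0313, 0.1142]]
scene 0.13 115 [[0.5435, -0.0507, 0.1307], [0.5677, 0.0412, 0.1498]]
scene 0.178 120 [[0.5295, -0.0256, 0.1781], [0.5704, 0.0144, 0.1841]]
side 0.09 90 [[0.5445, -0.0327, 0.096], [0.5674, 0.0394, 0.1145]]
side 0.13 130 [[0.547, -0.0393, 0.1308], [0.5704, 0.0489, 0.1493]]
side 0.178 81 [[0.5163, -0.0076, 0.178], [0.5724, 0.0228, 0.1849]]
scene [([0.717, 0.116, 0.185], 9), ([0.713, -0.13, 0.184], 23), ([0.501, -0.006, 0.184], 26)]
side [([0.717, -0.122, 0.186], 7), ([0.504, 0.006, 0.185], 21), ([0.718, 0.125, 0.185], 28)]
18.15
```

The roll is at rest. Its centre is at about (0.557, -0.001, 0.139), which is 16 mm inward of the branch point and 30 mm below it. The branch points to the front.

```bash
python3 -c "
from plant import r
print(r.close_job())"
```

```text
the job is handed in; nothing more can be done
None
```

The tree's empty branch now points to the front and the masking-tape roll hangs at rest on it; the jar and canisters were not touched, and I handed the job in at about 18 s, though no verdict came back.

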